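# Release the brake of the loaded pottery turntable

## Robot

A 6-joint arm with a two-finger parallel gripper is mounted at the origin on the work surface. World frame = base frame: x ahead of the robot, y to its left, z up, the work surface at z = 0. Lengths are in m, angles in rad, forces in N, time in s.
With the tool pointing down it reaches from about 0.325 to 0.775 m from the base axis. Payload 9.3 kg.
Tool frame: the origin (TCP) lies on the front face of the gripper's body, between the roots of the fingers; the fingertips stand 73 mm ahead of it and the grasp point (between the pads) lies 54 mm ahead of it; z points along the fingers, y is the direction in which the jaws open and shut (so a half turn about z gives the same grasp; the last joint's range is limited). The gripper opens to 85 mm and grips with 20 to 120 N. Pads are 22 mm wide; open, the fingers measure 114 mm over their backs; the gripper's body (76 mm by 85 mm) begins 54 mm behind the grasp point. The pads swing forward as they close: fully open they stand 13 mm farther back than shut.
Start: joints at [1.175, 0.259, 0.021, 1.334, 0, 1.418], TCP at [0.132, 0.534, 0.304] pointing down, gripper open.
Joint ranges: [-3.04, 3.04], [-0.91, 1.82], [-1.04, 1.36], [-1.92, 1.95], [-1.52, 1.45], [-3.14, 3.14]. Speed limits (rad/s): [2.22, 2.22, 2.79, 3.14, 3.14, 3.14].

## Interface

Orientations are given as a unit quaternion [x, y, z, w].
In Python, from bench import env gives the robot as it stands.
- The arm moves only by the tool arm_command, never from a script. Its argument "increments" is a list of rows, each a list of 3 entries, a list of its own where there are three numbers: the opening, from 0 (shut) to 1 (fully open), then the shift along the tool's x, y, z in mm, then the turn, a rotation vector about the tool's x, y, z in degrees. In form: [[fingers, [tx, ty, tz], [ax, ay, az]], ...]. A call has 1 to 12 rows; each row is the pose to reach, as a shift and turn from the pose commanded when the call began, along the tool's axes at that moment; what a row does not reach only later rows make up. A row lasts 1/10 s, in which the tool goes at most 50 mm and 8.59 degrees, less where a joint would pass 70% of its speed; a pose out of reach is approached as far as the arm can. A call with a gripper value outside its range is refused whole. The fingers move at their own pace and stop on an object; "squeeze" is the grip in N (left out, the last holds). Time passes only in rows, so rows that repeat a pose let the fingers close. It gives the time, the measured TCP pose, the force and the opening at its end, in the units of the state.
- env.sense(): the state, without advancing time (a new reading comes with each control period).
- env.capture(name): name is "scene" or "top"; returns a dict with "color" (480x640x3 uint8, red, green, blue), "K" (3x3 intrinsics, pixels), "dist_coeffs" ([k1, k2, p1, p2, k3] as OpenCV has them; the pictures are not rectified), "extrinsics" (4x4, takes a point from world to camera coordinates). Camera axes: x right, y down, z forward; pixel columns grow to the right and rows downward; lengths in m; the calibration is good to about 2 mm. A picture is of the moment at which its call begins. There is no depth.
- env.job_done(): hands the job in, once; it reports no verdict.
The state is a dict: "clock": time; "joint_pos": joint angles; "qd": joint speeds; "joint_efforts": joint torques, N m; "position": TCP position; "orientation": TCP orientation; "force": force on the tool from outside, world axes, zero at the start; "wrist_torque": the same for the moment, N m; "grip_width": finger opening in m.
Only numpy, scipy, OpenCV 4.12 (cv2) and the standard library are available. Lean on these libraries where they do the work, as an engineer would, in place of code of your own. Each camera call takes 0.05 s, during which the arm holds its last target.

## Task

Two braked turntables stand on the potter's bench. Let off the brake of the one that carries the round lidded jar: press the release button on top of its lever's grip and, with the button pressed, swing the lever fully down, then let go. Leave the other turntable's brake on.

Things in the scene. Friction and masses are not known exactly. Their poses are not given: they have to be found in the camera images.
- lever_a (a joint): Brake lever beside the wheel head with the lidded jar (102 mm wide, 110 tall), on its base plate. Bar hinged 85 mm above the table, black grip 36 mm wide, 115 to 215 mm from the hinge, pointing away from the robot +-20 deg. Rad: 0 = raised 0.78 above level, 0.8 = down on its stop. Starts at 0 to 0.28, needs 6 to 10 N at the grip, stays where left; button out, it stops at 0.38; pressed, it passes.
- button_a (a joint): Release button on top of that lever's grip: travel in m, 0 = out, 0.008 = fully pressed. It frees the lever when pressed 6 mm or more; keep it pressed until the lever is past 0.6. Sprung: 1.2 N to start, 4 N fully in, less than the lever needs to move. It moves square to the lever and comes out by itself when let go.
- button_a_top (a point): Centre of that button's top face: a bare metal pad 42 mm long (along the lever), 26 wide, 11 mm proud of the grip (3 pressed). x: along the lever, away from the hinge; y: along the hinge axis; z: out of the button, square to the lever. Moves with both. The hinge axis is 170 mm back along x and 24 mm down along z (16 when pressed). Lever down, it is about 0.10 m above the table.
- lever_b (a joint): Brake lever of the other turntable, alike in all ways, with the same values and its own button; its wheel head carries an open bowl instead. Its brake is on while it reads below about 0.38, and must stay on.

How it is judged:
By the outcome, as a careful person would: the job done as asked, in the order asked, and still so for the second after the job is handed in, with the robot touching nothing.
It also fails if it takes over 32 s, if anything falls off the work surface, if the arm or the gripper's body presses on something with over 40 N, if the wrist force passes 120 N, or if a joint passes its speed limit or range.

## Working session

There is one attempt and no reset: what is moved stays moved. The work goes in short steps, Python scripts to look and compute and a tool call to move; the robot and the scene stay as the last step left them, time stands still between calls to the robot, and variables do not carry over. Pictures are saved under pics/ and viewed, and the job is handed in when it is done.

Besides the shell and the picture viewer there is one more tool, called in YAML: its name, and indented under it one key for each argument. arm_command: Moves the arm, as the interface text tells. Its arguments: {"type":"object","properties":{"increments":{"type":"array","items":{"type":"array"}},"squeeze":{"type":"number"}},"required":["increments"]}

```bash
mkdir -p pics; ls; python3 - <<'E'
from bench import env
import cv2,pickle
d={}
for n in("scene","top"):
    c=env.capture(n);d[n]=c
    cv2.imwrite(f"pics/{n}0.png",c["color"][:,:,::-1])
    print(n,c["K"],c["dist_coeffs"],c["extrinsics"])
pickle.dump(d,open("cap0.pkl","wb"))
s=env.sense();print({k:s[k] for k in("clock","joint_pos","position","orientation","force","grip_width")})
E
```

```text
pics
scene [[612.58566246   0.         323.78746688]
 [  0.         612.58566246 236.76140583]
 [  0.           0.           1.        ]] [-0.19529445  0.          0.          0.          0.        ] [[-0.43555465  0.90010888 -0.00980542  0.22869885]
 [ 0.52154286  0.24346167 -0.81775269 -0.09722163]
 [-0.73367921 -0.36128994 -0.57548622  1.46076892]
 [ 0.          0.          0.          1.        ]]
top [[480.61592493   0.         311.7876242 ]
 [  0.         480.61592493 244.77838765]
 [  0.           0.           1.        ]] [0.0400934 0.        0.        0.        0.       ] [[-0.02036853 -0.99888661 -0.04255193  0.0079734 ]
 [-0.98653077  0.0269893  -0.16133385  0.48785639]
 [ 0.16230267  0.03869266 -0.98598211  0.88386067]
 [ 0.          0.          0.          1.        ]]
{'clock': 0.1, 'joint_pos': array([1.17539819e+00, 2.59113410e-01, 2.08336758e-02, 1.33367967e+00,
       4.64413450e-07, 1.41820022e+00]), 'position': array([0.13217133, 0.53371374, 0.30333722]), 'orientation': array([ 1.21103006e-01,  9.92639775e-01, -5.59783393e-04, -1.57577399e-04]), 'force': array([-0.76535461, -0.48519145,  0.83748602]), 'grip_width': 0.08525188281224506}
```

View pics/scene0.png

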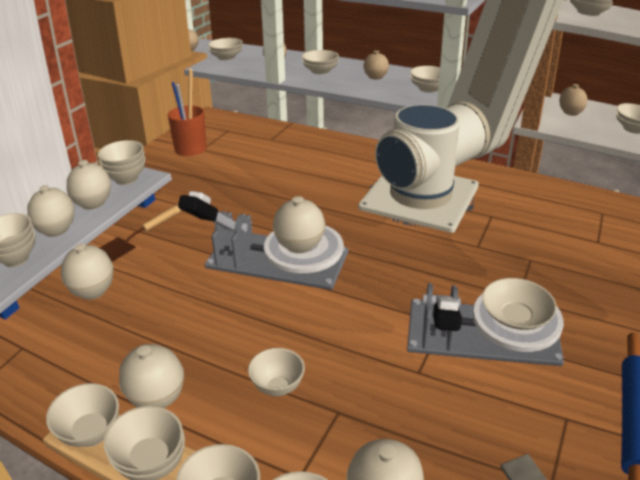

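View pics/top0.png

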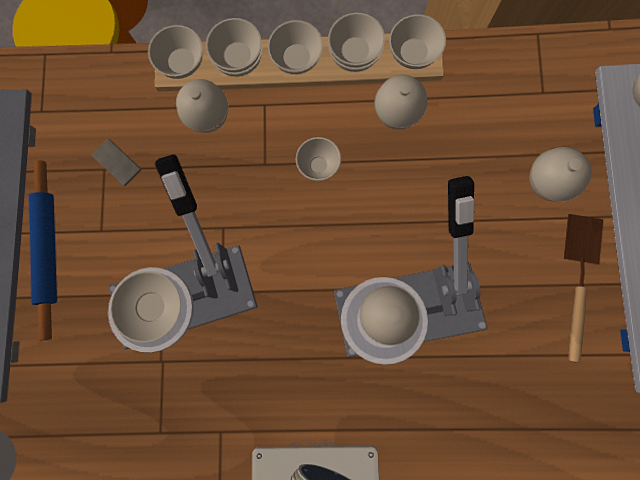

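The scene picture shows lever_a (jar) on the left, with its grip near (197,207). In the top picture its hinge is near (462,292) and its button near (464,210). The bowl's lever is on the robot's +y side. Next I'll enlarge these.

```bash
python3 - <<'E'
import cv2,pickle
d=pickle.load(open("cap0.pkl","rb"))
def crop(n,x,y,w,h,s,f):
    i=d[n]["color"][y:y+h,x:x+w,::-1]
    cv2.imwrite(f,cv2.resize(i,None,fx=s,fy=s,interpolation=cv2.INTER_CUBIC))
crop("top",410,165,100,160,3.75*1,"pics/t1.png")
crop("scene",165,170,120,100,6,"pics/s1.png")
E
```

```text
(no output)
```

View pics/t1.png

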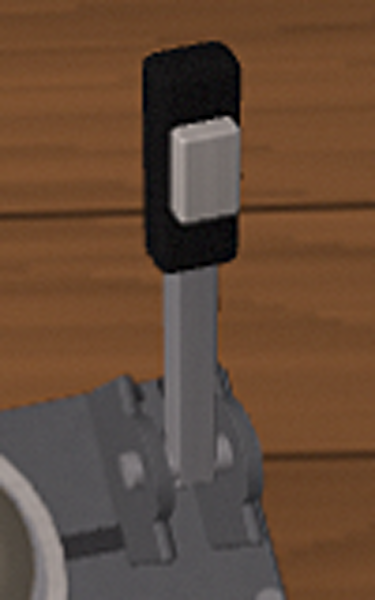

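View pics/s1.png

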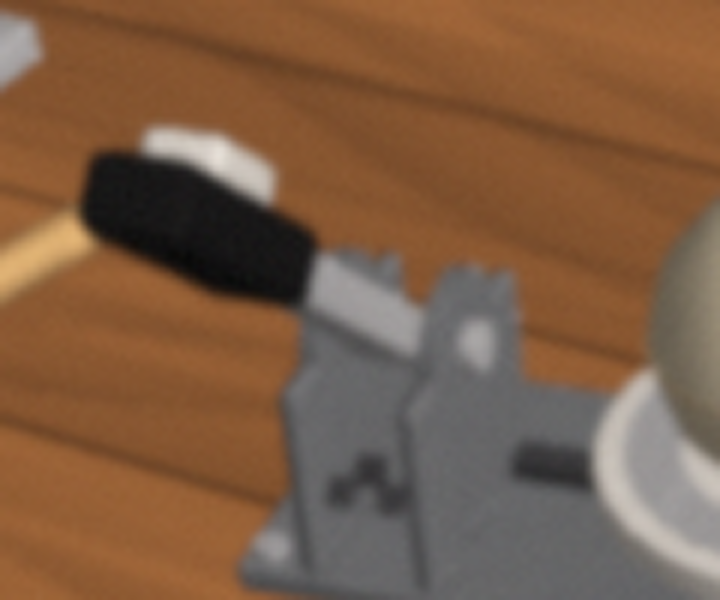

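```bash
cat > h.py <<'E'
import numpy as np,cv2,pickle
from scipy.optimize import least_squares
def proj(c,P):
    E=c["extrinsics"];r,_=cv2.Rodrigues(E[:3,:3])
    return cv2.projectPoints(np.asarray(P,float),r,E[:3,3],c["K"],c["dist_coeffs"])[0].reshape(-1,2)
def lev(p,L):
    hx,hy,ps,q=p;e=.78-q
    x=np.array([np.cos(ps)*np.cos(e),np.sin(ps)*np.cos(e),np.sin(e)])
    y=np.array([-np.sin(ps),np.cos(ps),0]);z=np.cross(x,y)
    return np.array([hx,hy,.085])+np.asarray(L)@np.array([x,y,z])
def box(x0,x1,w,z0,z1): return [[x,y,z] for x in(x0,x1) for y in(-w,w) for z in(z0,z1)]
ED=[(a,b) for a in range(8) for b in range(a) if bin(a^b).count('1')==1]
B=box(.149,.191,.013,.013,.024);G=box(.115,.215,.018,-.013,.013)
def overlay(c,p,win,s,f):
    x0,y0,w,h=win
    i=cv2.resize(c["color"][y0:y0+h,x0:x0+w,::-1],None,fx=s,fy=s,interpolation=cv2.INTER_CUBIC)
    for bx,col in((B,(0,0,255)),(G,(0,255,0))):
        uv=((proj(c,lev(p,bx))-[x0,y0]+.5)*s).astype(int)
        for a,b in ED: cv2.line(i,tuple(map(int,uv[a])),tuple(map(int,uv[b])),col,1)
    uv=((proj(c,lev(p,[[0,-.04,0],[0,.04,0]]))-[x0,y0]+.5)*s).astype(int)
    cv2.line(i,tuple(map(int,uv[0])),tuple(map(int,uv[1])),(255,255,0),1)
    cv2.imwrite(f,i)
E
cat > fit.py <<'E'
from h import *
d=pickle.load(open("cap0.pkl","rb"))
T=lambda x,y:[410+x/3.75-.5,165+y/3.75-.5]
S=lambda x,y:[165+x/6-.5,170+y/6-.5]
obs=[("top",[.191,-.013,.024],T(240,122)),("top",[.149,-.013,.024],T(241,213)),("top",[.149,.013,.024],T(186,220)),
("top",[.215,-.018,.013],T(238,48)),("top",[.215,.018,.013],T(155,55)),
("scene",[.191,.0,.024],S(175,130)),("scene",[.149,-.013,.024],S(275,172)),
("scene",[.115,.018,.013],S(318,243)),("scene",[.115,.018,-.013],S(300,303)),("scene",[.215,.018,.013],S(90,160)),("scene",[0,.0,0],None)]
obs=[o for o in obs if o[2]]
def res(p): return np.concatenate([proj(d[n],lev(p,[L]))[0]-u for n,L,u in obs])
r=least_squares(res,[.4,-.3,0,.15],loss="soft_l1")
print(r.x,res(r.x).reshape(-1,2).round(1).tolist())
p=r.x
print("top",lev(p,[[.17,0,.024]]),"Jinv std",np.sqrt(np.diag(np.linalg.inv(r.jac.T@r.jac))))
overlay(d["top"],p,(410,165,100,160),3.75,"pics/ot1.png");overlay(d["scene"],p,(165,170,120,100),6,"pics/os1.png")
E
python3 fit.py
```

```text
[ 0.40162683 -0.26710338  0.18166408  0.02069702] [[0.7, -1.2], [0.0, -2.0], [-1.8, -0.4], [1.9, 0.6], [0.3, 3.7], [0.0, 0.9], [-13.8, -1.6], [0.7, -1.3], [0.9, 2.7], [16.8, 0.3]]
top [[ 0.50665141 -0.24781149  0.21943831]] Jinv std [0.00199107 0.00412455 0.03460895 0.01147073]
```

View pics/ot1.png

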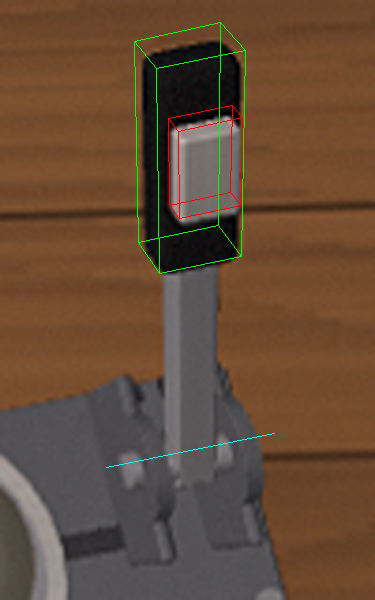

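View pics/os1.png

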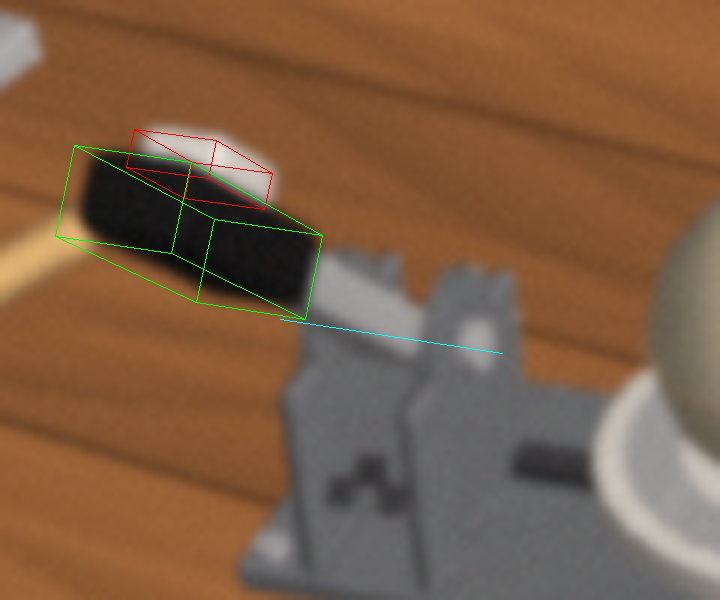

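```bash
cat > fit.py <<'E'
from h import *
d=pickle.load(open("cap0.pkl","rb"))
T=lambda x,y:[410+x/3.75-.5,165+y/3.75-.5]
S=lambda x,y:[165+x/6-.5,170+y/6-.5]
obs=[("top",[.191,-.013,.024],T(238,121)),("top",[.149,-.013,.024],T(240,213)),("top",[.149,.013,.024],T(182,220)),("top",[.191,.013,.024],T(182,133)),
("top",[.115,-.018,.013],T(239,262)),("top",[.115,.018,.013],T(158,271)),("top",[.165,-.018,.013],T(240,155)),
("scene",[.191,-.013,.024],S(143,129)),("scene",[.149,.013,.024],S(275,174)),("scene",[.149,-.013,.024],S(217,136)),
("scene",[.115,.018,.013],S(319,243))]
# pins: y unknown
pins=[("top",T(130,470)),("top",T(223,450)),("scene",S(478,340))]
def res(p):
    r=[proj(d[n],lev(p[:4],[L]))[0]-u for n,L,u in obs]
    r+=[proj(d[n],lev(p[:4],[[0,p[4+k%2],0]]))[0]-u for (n,u),k in zip(pins,(0,1,0))]
    return np.concatenate(r)
r=least_squares(res,[.4,-.3,0,.05,.02,-.02],loss="soft_l1")
print(r.x,res(r.x).reshape(-1,2).round(1).tolist())
p=r.x[:4];np.save("p.npy",p)
print("top",lev(p,[[.17,0,.024]]),"Jinv std",np.sqrt(np.diag(np.linalg.inv(r.jac.T@r.jac))))
overlay(d["top"],p,(410,165,100,160),3.75,"pics/ot2.png");overlay(d["scene"],p,(165,170,120,100),6,"pics/os2.png")
E
python3 fit.py
```

```text
[ 0.39915102 -0.26649537  0.17754814  0.02941936  0.02875762 -0.01599176] [[0.9, 0.0], [-0.0, -1.0], [-1.1, 0.5], [-1.3, 0.4], [0.4, -0.3], [-0.0, 1.8], [0.6, 1.6], [-0.8, 0.4], [0.2, -0.0], [-3.4, 4.4], [1.3, -1.3], [-0.2, -0.5], [-0.0, -0.2], [-0.3, 0.9]]
top [[ 0.50540428 -0.24742954  0.21850182]] Jinv std [0.0011309  0.00254147 0.0261118  0.00849919 0.00289716 0.0030996 ]
```

View pics/ot2.png

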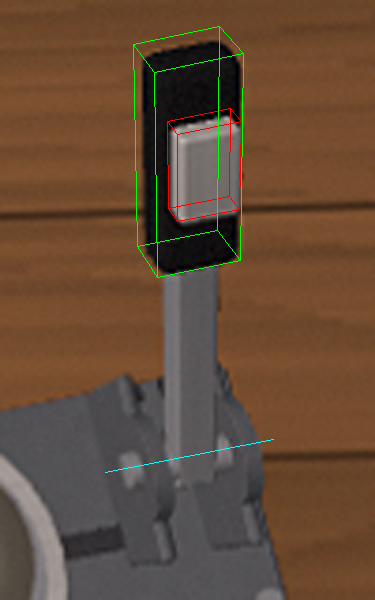

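View pics/os2.png

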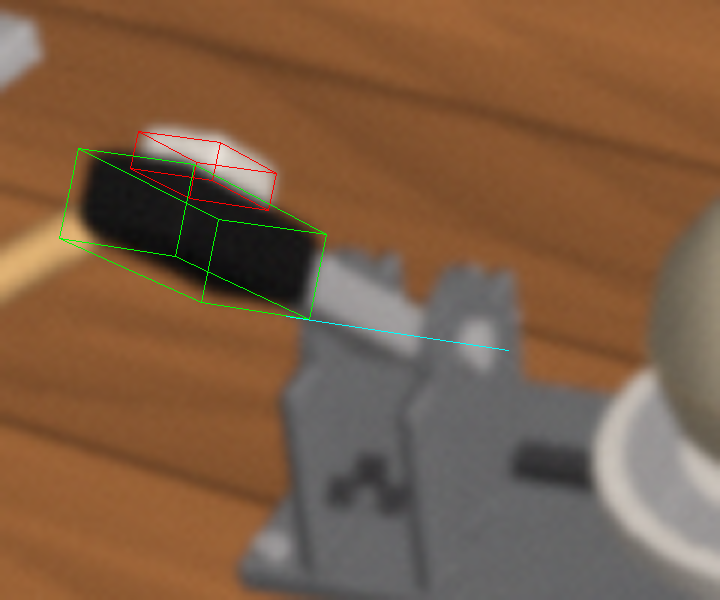

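The overlays match within about 2 px. That puts lever_a's hinge near (0.399, -0.266), yaw at about 0.18 and q at about 0.03. Next I'll work out the approach, with the fingers shut and square to the lever.

```bash
cat >> h.py <<'E'
from scipy.spatial.transform import Rotation as Ro
def axes(p):
    return (lev(p,np.eye(3))-lev(p,[[0,0,0]]))  # rows x,y,z
def target(p,q,gap,xl=.17):
    pp=[*p[:3],q];A=axes(pp)
    R=np.column_stack([-A[0],A[1],-A[2]])
    return lev(pp,[[xl,0,.024+gap+.073]])[0],R
def rel(p0,q0,P,R):
    R0=Ro.from_quat(q0)
    return (R0.inv().apply(np.asarray(P)-p0)*1000).round(1).tolist(),np.degrees((R0.inv()*Ro.from_matrix(R)).as_rotvec()).round(2).tolist()
E
python3 - <<'E'
from h import *
from bench import env
p=np.load("p.npy");s=env.sense();P0,Q0=s["position"],s["orientation"]
pt,R=target(p,.03,.04);print("pre",pt)
Rd=np.column_stack([[-np.cos(p[2]),-np.sin(p[2]),0],[-np.sin(p[2]),np.cos(p[2]),0],[0,0,-1]])
for P,r in(([.132,.534,.42],Ro.from_quat(Q0).as_matrix()),([.42,.13,.42],Rd),([.42,.13,.42],R),(pt+[0,0,.08],R)): print(rel(P0,Q0,P,r))
E
```

```text
pre [ 0.42966624 -0.26101979  0.30111996]
([0.3, 0.1, -116.7], [0.0, 0.0, 0.0])
([-376.4, -322.8, -116.4], [-0.06, -0.02, -24.08])
([-376.4, -322.8, -116.4], [-9.09, -42.35, -22.92])
([-479.8, -700.0, -77.1], [-9.09, -42.35, -22.92])
```

arm_command:
  increments:
    - [0,[0,0,-50],[0,0,0]]
    - [0,[0,0,-100],[0,0,0]]
    - [0,[0,0,-117],[0,0,0]]
    - [0,[-38,-32,-117],[0,0,-4]]
    - [0,[-76,-64,-117],[0,0,-8]]
    - [0,[-114,-97,-117],[0,0,-12]]
    - [0,[-152,-130,-117],[0,0,-16]]
    - [0,[-190,-162,-117],[0,0,-20]]
    - [0,[-228,-195,-117],[0,0,-24]]
    - [0,[-266,-228,-117],[0,0,-24]]
    - [0,[-304,-260,-117],[0,0,-24]]
    - [0,[-342,-292,-117],[0,0,-24]]

```text
clock: 1.3
position: [0.3944, 0.1666, 0.4209]
orientation: [-0.088, 0.996, 0.0, 0.0]
force: [1.9, 0.7, -0.4]
grip_width: 0.0001
```

```bash
python3 - <<'E'
from h import *
from bench import env
p=np.load("p.npy");s=env.sense();P0,Q0=s["position"],s["orientation"]
print(s["clock"],P0,Q0,s["joint_pos"],s["force"],s["grip_width"])
pt,R=target(p,.03,.04)
print(rel(P0,Q0,pt+[0,0,.07],R),rel(P0,Q0,pt,R))
E
```

```text
1.3 [0.39436358 0.16655343 0.42090002] [-8.79276975e-02  9.96126854e-01  6.02411791e-05  8.44004488e-05] [2.03009690e-01 3.72488041e-02 4.63042647e-02 1.57967028e+00
 1.00322956e-04 2.69269132e-02] [ 1.87769184  0.71185826 -0.37686044] 7.693460565429777e-05
([40.2, -427.2, 49.7], [-0.03, -42.96, -0.08]) ([40.2, -427.2, 119.7], [-0.03, -42.96, -0.08])
```

arm_command:
  increments:
    - [0,[4,-43,5],[0,-4,0]]
    - [0,[8,-85,10],[0,-8,0]]
    - [0,[12,-128,15],[0,-12,0]]
    - [0,[16,-171,20],[0,-16,0]]
    - [0,[20,-214,25],[0,-20,0]]
    - [0,[24,-256,30],[0,-25,0]]
    - [0,[28,-299,35],[0,-30,0]]
    - [0,[32,-342,40],[0,-35,0]]
    - [0,[36,-385,45],[0,-40,0]]
    - [0,[40,-427,50],[0,-43,0]]
    - [0,[40,-427,50],[0,-43,0]]
    - [0,[40,-427,50],[0,-43,0]]

```text
clock: 2.5
position: [0.4287, -0.2599, 0.3699]
orientation: [-0.08, 0.927, 0.033, 0.364]
force: [0.8, 0.7, 0.1]
grip_width: 0.0001
```

```bash
python3 - <<'E'
from h import *
from bench import env
p=np.load("p.npy");s=env.sense();P0,Q0=s["position"],s["orientation"]
print(s["clock"],P0,Q0,s["joint_pos"],s["force"])
for g in(.04,.015,0):
  pt,R=target(p,.03,g)
  print(rel(P0,Q0,pt,R))
E
```

```text
2.5 [ 0.42873097 -0.25988654  0.36992276] [-0.08029492  0.92717846  0.03281558  0.36443924] [-1.00738484 -0.05690139 -0.33916424  0.95074984  0.68238813 -1.05921006] [0.79340427 0.74659771 0.08681413]
([46.3, -1.4, 50.9], [-0.05, -0.04, -0.25])
([46.3, -1.4, 75.9], [-0.05, -0.04, -0.25])
([46.3, -1.4, 90.9], [-0.05, -0.04, -0.25])
```

Now I'll move to about 17 mm above the button and look.

arm_command:
  increments:
    - [0,[23,-1,25],[0,0,0]]
    - [0,[46,-1,50],[0,0,0]]
    - [0,[46,-1,74],[0,0,0]]
    - [0,[46,-1,74],[0,0,0]]

```text
clock: 2.9
position: [0.4463, -0.2546, 0.2835]
orientation: [-0.082, 0.927, 0.034, 0.364]
force: [-1.1, 1.0, 0.1]
grip_width: -0.0
```

```bash
python3 - <<'E'
from h import *
from bench import env
p=np.load("p.npy")
d={n:env.capture(n) for n in("scene","top")};pickle.dump(d,open("cap1.pkl","wb"))
s=env.sense();print(s["clock"],s["position"],s["force"])
overlay(d["top"],p,(400,120,120,180),3.3,"pics/t3.png")
overlay(d["scene"],p,(140,120,150,120),5,"pics/s3.png")
pt,R=target(p,.03,0);print(rel(s["position"],s["orientation"],pt,R))
E
```

```text
3.0 [ 0.44624649 -0.25565708  0.28609879] [ 0.36532526 -0.2469821   0.1545247 ]
([2.4, -2.4, 17.2], [0.03, 0.03, 0.06])
```

View pics/t3.png

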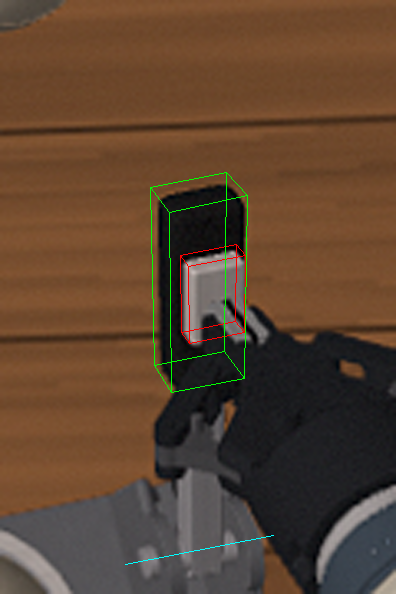

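View pics/s3.png

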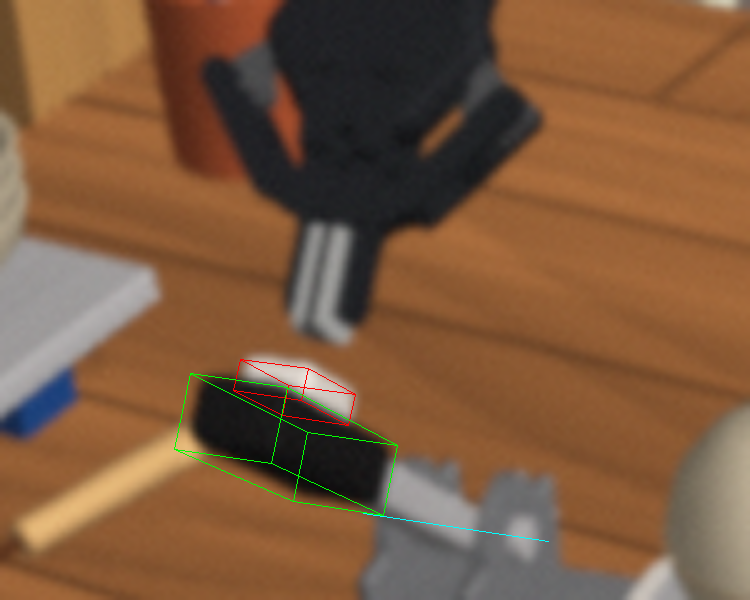

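The fingertips hover about 17 mm above the button, a few mm to its +y side: tip at (322,335) in the scene crop, button centre at (300,380). I'll correct that and close in.

arm_command:
  increments:
    - [0,[1,-4,7],[0,0,0]]
    - [0,[1,-4,12],[0,0,0]]
    - [0,[1,-4,15],[0,0,0]]
    - [0,[1,-4,15],[0,0,0]]

```text
clock: 3.4
position: [0.4562, -0.2593, 0.2738]
orientation: [-0.082, 0.927, 0.032, 0.365]
force: [-1.1, -1.2, 1.0]
grip_width: -0.0001
```

arm_command:
  increments:
    - [0,[0,0,2],[0,0,0]]
    - [0,[0,0,4],[0,0,0]]
    - [0,[0,0,4],[0,0,0]]

```text
clock: 3.7
position: [0.4588, -0.2588, 0.2709]
orientation: [-0.082, 0.927, 0.032, 0.365]
force: [-1.6, -0.5, 2.6]
grip_width: 0.0002
```

```bash
python3 - <<'E'
from h import *
from bench import env
p=np.load("p.npy")
s=env.sense();print(s["clock"],s["position"],s["force"])
pt,R=target(p,.03,0);print(rel(s["position"],s["orientation"],pt,R),s["force"]@R)
E
```

```text
3.7 [ 0.4587965  -0.25883105  0.27088995] [-1.63434999 -0.52779212  2.64849121]
([0.7, 3.0, -1.9], [-0.07, 0.04, -0.05]) [-0.56007168 -0.23084141 -3.09793513]
```

arm_command:
  increments:
    - [0,[0,0,2],[0,0,0]]
    - [0,[0,0,4],[0,0,0]]
    - [0,[0,0,4],[0,0,0]]

```text
clock: 4.0
position: [0.4616, -0.2583, 0.268]
orientation: [-0.082, 0.927, 0.032, 0.365]
force: [-0.7, -0.8, 4.1]
grip_width: -0.0002
```

arm_command:
  increments:
    - [0,[0,0,2],[0,0,0]]
    - [0,[0,0,4],[0,0,0]]
    - [0,[0,0,4],[0,0,0]]

```text
clock: 4.3
position: [0.4644, -0.2578, 0.2654]
orientation: [-0.082, 0.927, 0.032, 0.366]
force: [-0.0, 0.8, 5.0]
grip_width: 0.0003
```

```bash
python3 - <<'E'
from h import *
from bench import env
p=np.load("p.npy")
d={n:env.capture(n) for n in("scene","top")};pickle.dump(d,open("cap2.pkl","wb"))
s=env.sense();print(s["clock"],s["position"],s["force"])
pt,R=target(p,.03,0);print(rel(s["position"],s["orientation"],pt,R),s["force"]@R)
overlay(d["top"],[9,9,0,0],(400,120,120,180),3.3,"pics/t4.png")
overlay(d["scene"],[9,9,0,0],(140,120,150,120),5,"pics/s4.png")
E
```

```text
4.4 [ 0.46434227 -0.25784944  0.26535205] [ 0.1631948  -0.09006864  4.21493393]
([1.0, 3.0, -9.8], [-0.07, 0.08, -0.02]) [-2.97895359 -0.11747568 -2.98537233]
```

View pics/s4.png

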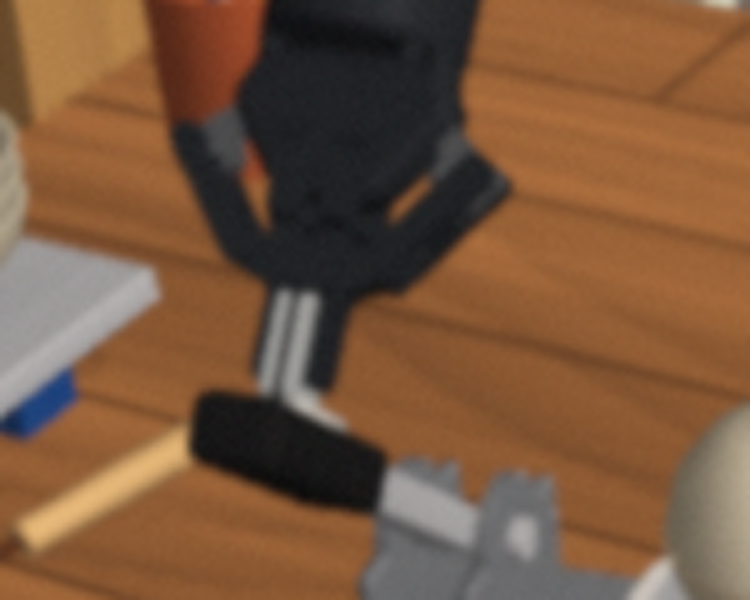

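View pics/t4.png

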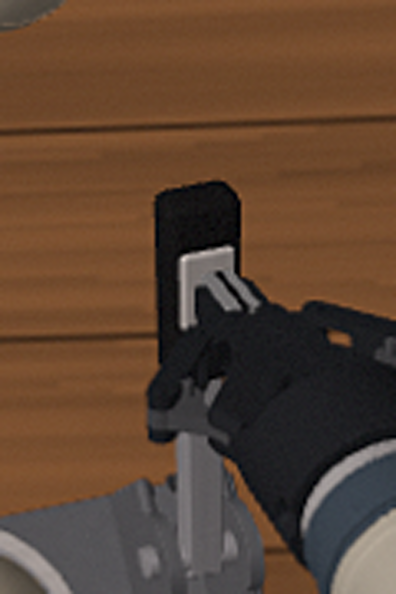

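The button is now pressed flat under the fingertips, well centred at about (290,390) in the scene crop. Next comes the arc about the hinge.

```bash
cat > arc.py <<'E'
from h import *
from bench import env
import sys
p=np.load("p.npy");s=env.sense();P0,Q0=s["position"],s["orientation"]
H=np.array([p[0],p[1],.085]);ax=np.array([-np.sin(p[2]),np.cos(p[2]),0])
R0=Ro.from_quat(Q0);ang=np.arcsin(np.clip(-R0.as_matrix()[:,0][2],-1,1))
f=s["force"]@R0.as_matrix();print(s["clock"],"tool force",f.round(1),"tool elev",ang.round(3),"q~",(.78-ang).round(3))
A=lev([*p[:3],.78-ang],np.eye(3))-H
print("TCP in lever frame x,y,z(-.073)",((P0-H)@A.T*1000-[0,0,73]).round(1))
n=int(sys.argv[1]);st=float(sys.argv[2]);ex=float(sys.argv[3])
for i in range(1,n+1):
    D=Ro.from_rotvec(ax*st*i);R=D*R0
    P=H+D.apply(P0-H)+R.as_matrix()[:,2]*ex/1000
    print(rel(P0,Q0,P,R.as_matrix()))
E
python3 arc.py 6 .05 2
```

```text
4.4 tool force [-3.  -0.1 -3. ] tool elev 0.751 q~ 0.029
TCP in lever frame x,y,z(-.073) [171.1  -3.   13.9]
([-4.0, 0.0, 10.7], [0.0, 2.86, -0.0])
([-7.6, 0.0, 19.5], [0.0, 5.73, -0.01])
([-10.8, 0.0, 28.5], [0.0, 8.59, -0.01])
([-13.5, 0.0, 37.7], [0.0, 11.46, -0.01])
([-15.7, 0.1, 47.0], [0.0, 14.32, -0.02])
([-17.5, 0.1, 56.4], [0.01, 17.19, -0.02])
```

arm_command:
  increments:
    - [0,[-4,0,10],[0,2.9,0]]
    - [0,[-7.5,0,19],[0,5.7,0]]
    - [0,[-11,0,28],[0,8.6,0]]
    - [0,[-13.5,0,37.5],[0,11.5,0]]
    - [0,[-15.5,0,47],[0,14.3,0]]
    - [0,[-17.5,0,56],[0,17.2,0]]
    - [0,[-17.5,0,56],[0,17.2,0]]

```text
clock: 5.1
position: [0.515, -0.2487, 0.2355]
orientation: [-0.086, 0.971, 0.02, 0.221]
force: [-1.0, -2.0, 2.7]
grip_width: -0.0002
```

```bash
python3 arc.py 6 .05 1; python3 - <<'E'
from h import *
from bench import env
d={n:env.capture(n) for n in("scene",)}
overlay(d["scene"],[9,9,0,0],(140,120,150,120),5,"pics/s5.png")
E
```

```text
5.1 tool force [-0.  -1.8 -3. ] tool elev 0.448 q~ 0.332
TCP in lever frame x,y,z(-.073) [170.8  -3.   11.8]
([-4.0, 0.0, 9.6], [0.0, 2.86, -0.0])
([-7.5, 0.0, 18.5], [0.0, 5.73, -0.0])
([-10.6, 0.0, 27.5], [0.0, 8.59, -0.0])
([-13.2, 0.0, 36.6], [0.0, 11.46, -0.0])
([-15.4, 0.0, 45.9], [0.01, 14.32, -0.0])
([-17.1, 0.0, 55.2], [0.01, 17.19, -0.0])
```

View pics/s5.png

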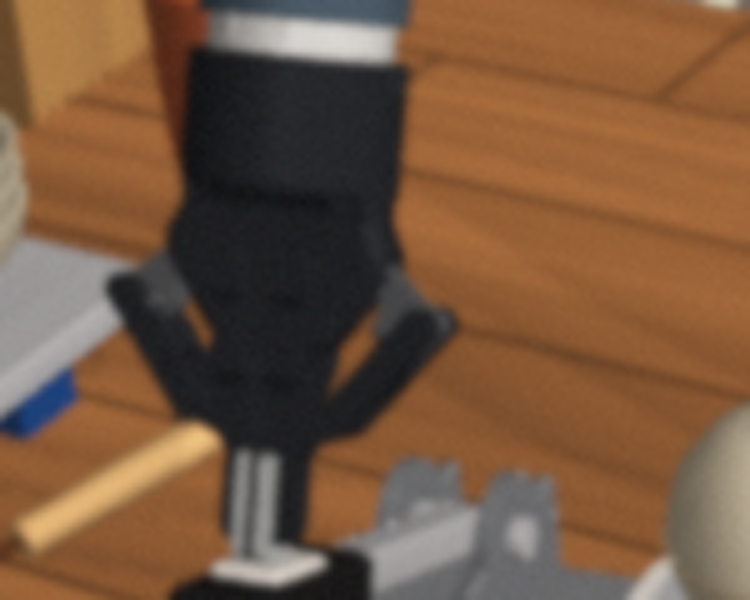

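The lever follows, and the fingertips are still on the button at (265,560). Continuing through the stop.

arm_command:
  increments:
    - [0,[-4,0,11],[0,2.9,0]]
    - [0,[-7.5,0,19.5],[0,5.7,0]]
    - [0,[-10.5,0,28.5],[0,8.6,0]]
    - [0,[-13,0,37.5],[0,11.5,0]]
    - [0,[-15.5,0,47],[0,14.3,0]]
    - [0,[-17,0,56],[0,17.2,0]]
    - [0,[-17,0,56],[0,17.2,0]]

```text
clock: 5.85
position: [0.5537, -0.2418, 0.1922]
orientation: [-0.088, 0.993, 0.007, 0.074]
force: [-0.6, -0.3, 3.8]
grip_width: -0.0002
```

```bash
python3 arc.py 4 .05 1; python3 - <<'E'
from h import *
from bench import env
d={n:env.capture(n) for n in("scene",)}
overlay(d["scene"],[9,9,0,0],(140,150,150,120),5,"pics/s6.png")
E
```

```text
5.85 tool force [ 0.1 -0.2 -3.8] tool elev 0.15 q~ 0.63
TCP in lever frame x,y,z(-.073) [170.7  -3.    9.7]
([-3.9, -0.0, 9.6], [0.0, 2.86, 0.0])
([-7.3, -0.0, 18.4], [0.01, 5.73, 0.0])
([-10.3, -0.0, 27.4], [0.01, 8.59, 0.01])
([-12.8, -0.0, 36.5], [0.01, 11.46, 0.01])
```

View pics/s6.png

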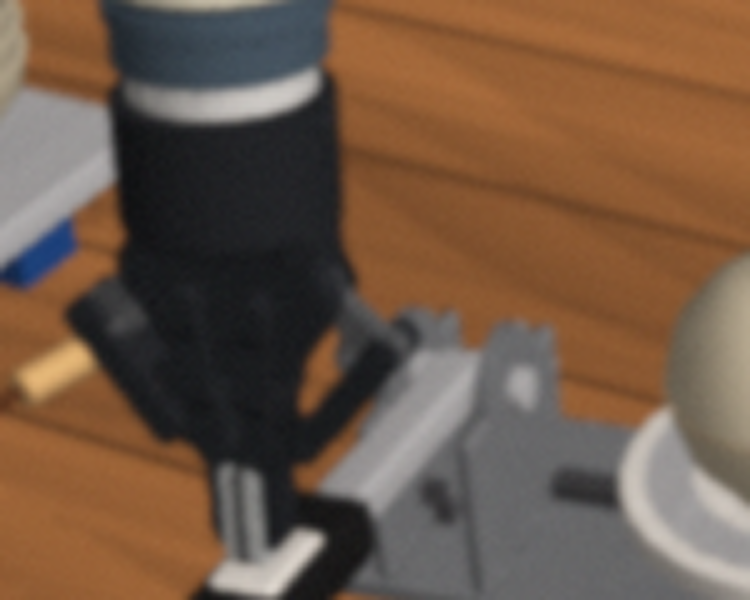

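arm_command:
  increments:
    - [0,[-4,0,9.5],[0,2.9,0]]
    - [0,[-7,0,17],[0,5.5,0]]
    - [0,[-8.5,0,21],[0,8,0]]
    - [0,[-8.5,0,21],[0,8,0]]

```text
clock: 6.3
position: [0.5651, -0.24, 0.1736]
orientation: [-0.088, 0.996, 0.001, 0.006]
force: [2.9, -0.7, 3.5]
grip_width: -0.0002
```

```bash
python3 arc.py 1 .02 1
```

```text
6.3 tool force [-2.8 -1.2 -3.5] tool elev 0.012 q~ 0.768
TCP in lever frame x,y,z(-.073) [169.1  -3.2  13.5]
([-1.7, 0.0, 4.4], [0.0, 1.15, 0.0])
```

arm_command:
  increments:
    - [0,[0,0,1.5],[0,0,0]]
    - [0,[0,0,3],[0,0,0]]
    - [0,[0,0,3],[0,0,0]]

```text
clock: 6.6
position: [0.5649, -0.24, 0.1713]
orientation: [-0.088, 0.996, 0.001, 0.007]
force: [3.5, 0.8, 3.9]
grip_width: -0.0003
```

```bash
python3 arc.py 1 .02 1
```

```text
6.6 tool force [-3.6  0.2 -3.9] tool elev 0.015 q~ 0.765
TCP in lever frame x,y,z(-.073) [169.1  -3.2  10.8]
([-1.6, 0.0, 4.4], [0.0, 1.15, -0.0])
```

arm_command:
  increments:
    - [0,[0,0,1.5],[0,1,0]]
    - [0,[0,0,3],[0,1,0]]
    - [0,[0,0,3],[0,1,0]]

```text
clock: 6.9
position: [0.565, -0.2401, 0.17]
orientation: [-0.088, 0.996, -0.001, -0.001]
force: [0.1, 3.3, 17.6]
grip_width: -0.0004
```

arm_command:
  increments:
    - [0,[0,0,1],[0,0,0]]
    - [0,[0,0,2],[0,0,0]]
    - [0,[0,0,2],[0,0,0]]

```text
clock: 7.2
position: [0.5649, -0.2402, 0.1696]
orientation: [-0.088, 0.996, -0.001, -0.0]
force: [-1.8, 5.5, 29.2]
grip_width: -0.0004
```

```bash
python3 arc.py 1 .02 1
```

```text
7.2 tool force [  0.9   5.6 -29.2] tool elev -0.001 q~ 0.781
TCP in lever frame x,y,z(-.073) [167.8  -3.3  11.7]
([-1.6, 0.0, 4.4], [0.0, 1.15, -0.0])
```

The force climbed to 29 N with no further motion, so the lever is on its stop. Retracting straight up.

arm_command:
  increments:
    - [0,[0,0,-10],[0,0,0]]
    - [0,[0,0,-40],[0,0,0]]
    - [0,[0,0,-85],[0,0,0]]
    - [0,[0,0,-130],[0,0,0]]
    - [0,[40,0,-170],[0,0,0]]
    - [0,[80,0,-200],[0,0,0]]
    - [0,[120,0,-200],[0,0,0]]
    - [0,[120,0,-200],[0,0,0]]

```text
clock: 8.0
position: [0.4438, -0.2608, 0.3683]
orientation: [-0.086, 0.996, -0.001, -0.002]
force: [0.8, 0.0, 0.7]
grip_width: 0.0001
```

```bash
python3 - <<'E'
from h import *
from bench import env
d={n:env.capture(n) for n in("scene","top")}
s=env.sense();print(s["clock"],s["position"],s["force"])
p=np.load("p.npy");p[3]=.8
overlay(d["scene"],p,(120,150,150,120),5,"pics/s7.png")
cv2.imwrite("pics/top7.png",d["top"]["color"][:,:,::-1]);cv2.imwrite("pics/scene7.png",d["scene"]["color"][:,:,::-1])
E
```

```text
8.1 [ 0.44664514 -0.26082105  0.3667081 ] [ 0.01743539 -0.9457831   0.22526842]
```

View pics/s7.png

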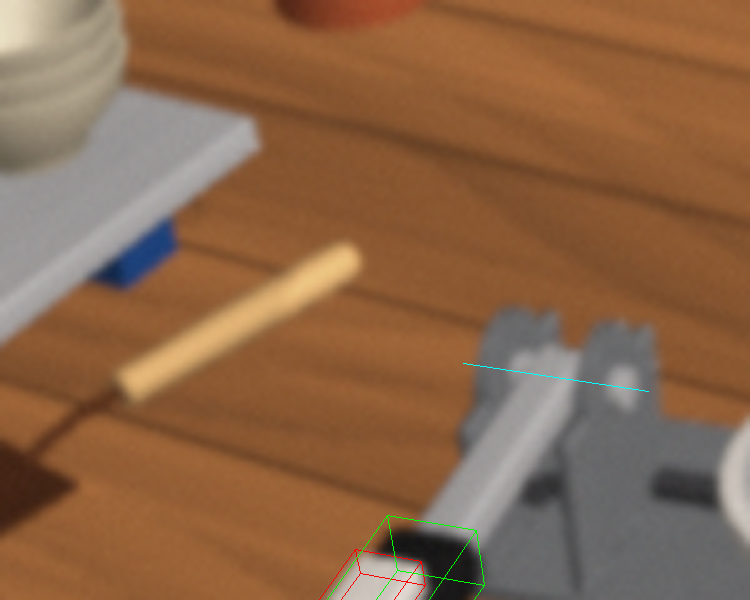

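View pics/scene7.png

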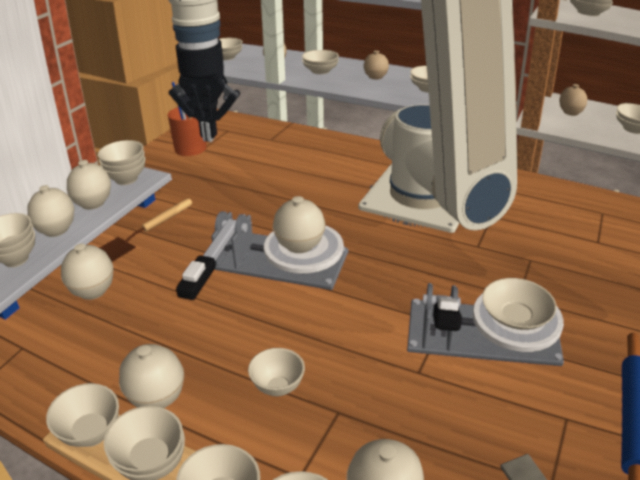

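```bash
python3 - <<'E'
from h import *
from bench import env
d=env.capture("scene")
p=np.load("p.npy");
for q,f in((.72,"a"),(.8,"b")):
  p[3]=q;overlay(d,p,(165,210,80,100),4.5,f"pics/q{f}.png")
cv2.imwrite("pics/qq.png",np.hstack([cv2.imread("pics/qa.png"),cv2.imread("pics/qb.png")]))
E
```

```text
(no output)
```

View pics/qq.png

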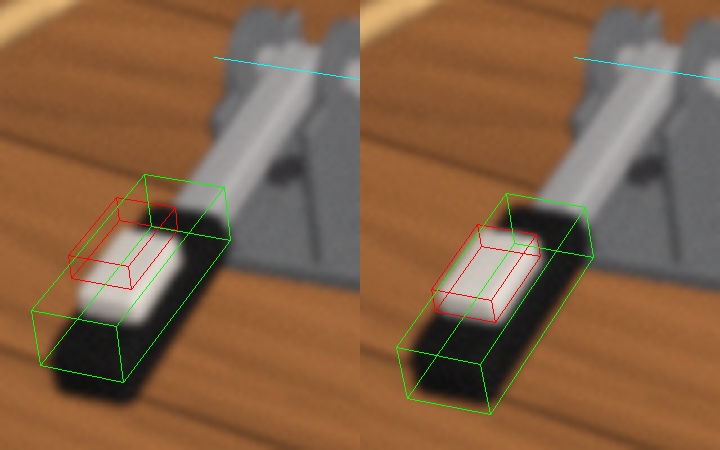

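The 0.8 outline (right half) lies on the lever and the 0.72 outline (left half) does not. The lever is fully down and the button is out, at about (488,275) in the enlarged picture. I'm handing the job in.

```bash
python3 -c "
from bench import env
print(env.job_done())"
```

```text
the job is handed in; nothing more can be done
None
```

The brake of the turntable with the lidded jar is let off. I pressed lever_a's button with the shut fingertips and swung the lever about its hinge with the button held in. At the bottom stop the force rose to 29 N with no further motion. I then let go and backed the arm clear, and handed in at about 8 s.

**Last checks:**
- **Lever_a:** the last picture fits the lever at about 0.8, not 0.72, and the button is out again.
- **Lever_b and the rest of the scene:** lever_b, the jar and the bowl look unchanged in the picture taken after the move.
- **Robot:** it touches nothing, and the wrist force is near zero.
- **One disagreement:** during the swing, the angle estimated from the tool's tilt lagged the lever by a few hundredths of a rad. I settled the end position from the stop force and the picture instead.

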